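# Shut the drawer of a revolving desk tidy and turn the glue stick to the front

### The arm

A 6-joint arm with a two-finger parallel gripper is mounted at the origin on a cart in front of the work surface, level with it; the furniture and walls round the work are solid. World frame = base frame: x ahead of the robot, y to its left, z up, the work surface at z = 0. Lengths are in m, angles in rad, forces in N, time in s.
With the tool pointing down it reaches from about 0.35 to 0.975 m from the base axis. Payload 4.9 kg.
Tool frame: the origin (TCP) lies on the centre line of the jaws, within the pads' length; the fingertips stand manip.tip_reach ahead of it and the grasp point (between the pads) is the TCP (manip.tip_reach is the distance from the TCP to the fingertips, in m); z points along the fingers, y is the line along which they close (so a half turn about z gives the same grasp; the last joint's range is limited). The gripper opens to 85 mm and grips with 20 to 120 N. Pads are 22 mm wide; open, the fingers measure 114 mm over their backs; the gripper's body (76 mm by 85 mm) begins 54 mm behind the grasp point. The pads swing forward as they close: fully open they stand 13 mm farther back than shut.
Start: joints at [1.182, 0.053, 1.613, -0, 1.476, -0.119], TCP at [0.167, 0.602, 0.25] pointing down, gripper open.
Joint ranges: [-3.01, 3.01], [-1.01, 2.22], [0.06, 2.58], [-1.02, 4.17], [0.09, 2.62], [-3.14, 3.14]. Speed limits (rad/s): [2.57, 2.57, 3.14, 3.14, 3.14, 3.14].

### API

Orientations are given as a unit quaternion [w, x, y, z].
In Python, from plant import manip gives the robot as it stands. The module is installed in compiled form; this text tells all that it offers.
- The arm moves only by the tool move_arm, never from a script. Its argument "rows" is a list of rows, each a list of 7 numbers: the shift along the tool's x, y, z in cm, then the turn, a rotation vector about the tool's x, y, z in degrees, then the opening, from -1 (shut) to 1 (fully open). In form: [[tx, ty, tz, ax, ay, az, jaw], ...]. A call has 1 to 20 rows; each row shifts and turns the commanded pose from where the row before left it, along the tool's axes as they then stand; what a row does not reach is not made up. A row lasts 1/12 s, in which the tool goes at most 41.7 mm and 7.16 degrees, less where a joint would pass 70% of its speed; a pose out of reach is approached as far as the arm can. A call is refused whole if a number of a shift passes 4.17 or a number of a turn 7.16, either way. A call with a gripper value outside its range is refused whole. The fingers move at their own pace and stop on an object; the grip force is fixed at half the most. Time passes only in rows, so rows that do not move let the fingers close. It gives the time, the measured TCP pose, the force, the opening and the grip force at its end, in the units of the state.
- manip.state(): the state, without advancing time (a new reading comes with each control period).
- manip.grab_frame(name): name is "scene" or "top"; returns a dict with "img" (420x560x3 uint8, blue, green, red), "mtx" (3x3 intrinsics, pixels), "R" (3x3) and "t" (3): a world point X has camera coordinates R X + t. Camera axes: x right, y down, z forward; pixel columns grow to the right and rows downward; lengths in m; the calibration is good to about 2 mm. A picture is of the moment at which its call begins. There is no depth.
- manip.job_done(): hands the job in; it is judged then, once.
The state is a dict: "time": time; "joint_pos": joint angles; "joint_vel": joint speeds; "joint_efforts": joint torques, N m; "tool_pos": TCP position; "tool_rot": TCP orientation; "contact_force": force on the tool from outside, world axes, zero at the start; "ft_torque": the same for the moment, N m; "gripper_width": opening from 0.0 (shut) to 1.0 (fully open); "grasp_force": force on a finger pad.
Only numpy, scipy, OpenCV 4.12 (cv2) and the standard library are available. Lean on these libraries where they do the work, as an engineer would, in place of code of your own. Each camera call takes 0.05 s, during which the arm holds its last target. There are 200 camera calls.

### The job

The glue stick is wanted, and the small drawer of the revolving desk tidy has been left open. With the fingertips push the drawer fully shut first, so that it cannot catch the tin beside it, and then push the tidy round by its ribbed rim until the bay that holds the glue stick squarely faces the front, above the pen trough; leave it there at rest. Only push, lift nothing, keep off the square tower with the bays and the things in it, and leave the things around the tidy where they are.

Things in the scene. Friction and masses are not known exactly. Their poses are not given: they have to be found in the camera images.
- foot: Fixed wooden foot of the revolving desk tidy (cannot slide). Origin on the desk top, on the deck's vertical turning axis. Its -x axis is the tidy's front, roughly towards the robot: there it carries a pen trough, 174 mm wide, 132 to 175 mm from the axis, 13 mm high. The rest is a disc of 92 mm radius, 13 mm high, hidden under the deck.
- front (a point): Middle of the pen trough on the foot, 152 mm in front of the deck's axis and 13 mm above the desk: marks the front of the tidy.
- deck (a joint): Angle (rad) of the turning deck, positive counter-clockwise from above, zero at the start. Turns freely either way, no stop within a full turn; bearing friction 0.06 N m (0.5 N at the rim) halts it almost at once when the push ends. Deck: wooden disc, 118 mm radius, 15 to 33 mm above the desk.
- rib (a point): Outermost point of one of the 16 upright half-round ribs on the deck's rim, 123 mm from the axis, 24 mm above the desk; this one lies 11.25 degrees counter-clockwise of bay 0. Ribs are 10 mm wide, stand out 5 mm from the rim, 16 to 32 mm above the desk, one every 22.5 degrees. The rim can be pushed by a rib from beside it, or dragged by friction.
- drawer (a joint): How far (m) the shallow drawer is out: 0 fully shut, 0.07 fully out. It slides radially in the tower's side below bay 0 and turns with the deck; friction 1.2 N, stays where it is left. Front panel 130 mm wide, 35 to 63 mm above the desk, its outer face 74 mm from the axis when shut.
- knob (a point): Centre of the outer end face of the drawer's steel knob (20 mm diameter, axis level and radial, 49 mm above the desk); 106 mm from the deck's axis when the drawer is shut, so still above the deck, whose top is 33 mm above the desk.
- glue_stick: Glue stick standing upright in one of the bays (which one varies): 25 mm diameter, 92 mm tall, the tallest thing on the tidy, its top about 161 mm above the desk, its centre about 42 mm from the axis. Origin at the centre of its underside. Its bay is to face the front. Not to be touched.
- tower: Square wooden tower on the deck, turning with it: 148 mm a side, corners 105 mm from the axis. Drawer case 33 to 69 mm above the desk, on it four three-cornered bays whose diagonal partitions reach 99 mm above the desk. Origin on the axis, 15 mm above the desk. Not to be touched.
- battery_1: Battery, 15 x 15 x 50 mm, loose in one of the four bays (which bay varies); origin at the centre of its underside. Not to be touched
- candle_1: Tea light, 38 x 38 x 17 mm, loose in one of the four bays (which bay varies); origin at the centre of its underside. Not to be touched
- sharpener: Pencil sharpener, 25 x 16 x 12 mm, loose in one of the four bays (which bay varies); origin at the centre of its underside. Not to be touched
- pen_1: Pen lying in the pen trough, 145 mm long, its top 17 mm above the desk; loose bystander; origin at the centre of its underside
- mug_2: Mug with handle, 86 mm across, 96 mm tall, to the right of the tidy, behind the tin; loose bystander; origin at the centre of its underside
- tin_1: Round tin, 75 mm diameter, 58 mm tall, close to the tidy's right side; loose bystander; origin at the centre of its underside
- trinket_box: Small box, 66 x 92 x 39 mm; loose bystander; origin at the centre of its underside
- pen_pot_1: Pot of pens, 79 mm across, 147 mm tall; loose bystander; origin at the centre of its underside
- bay0 (a point): Middle of the outer edge of bay 0 (above the drawer): 74 mm from the axis, on the bay floor 69 mm above the desk; the bay opens outward through this point over a 9 mm lip.
- bay1 (a point): Middle of the outer edge of bay 1 (a quarter turn counter-clockwise from bay 0 seen from above): 74 mm from the axis, on the bay floor 69 mm above the desk; the bay opens outward through this point over a 9 mm lip.
- bay2 (a point): Middle of the outer edge of bay 2 (across from bay 0): 74 mm from the axis, on the bay floor 69 mm above the desk; the bay opens outward through this point over a 9 mm lip.
- bay3 (a point): Middle of the outer edge of bay 3 (a quarter turn clockwise from bay 0 seen from above): 74 mm from the axis, on the bay floor 69 mm above the desk; the bay opens outward through this point over a 9 mm lip.

How it is judged:
On the way, in this order (a step that is already met when the one before it is completed fails the run):
1. the drawer is fully shut, before the tidy is turned (value of joint drawer below 0.004 m), for 0.2 s.
2. the glue stick's bay faces the front with the drawer shut (((horizontal distance between glue_stick and bay0 below 0.05 m and y of bay0 in the frame of foot between -0.012 and 0.012 m and x of bay0 in the frame of foot below 0 m) or (horizontal distance between glue_stick and bay1 below 0.05 m and y of bay1 in the frame of foot between -0.012 and 0.012 m and x of bay1 in the frame of foot below 0 m) or (horizontal distance between glue_stick and bay2 below 0.05 m and y of bay2 in the frame of foot between -0.012 and 0.012 m and x of bay2 in the frame of foot below 0 m) or (horizontal distance between glue_stick and bay3 below 0.05 m and y of bay3 in the frame of foot between -0.012 and 0.012 m and x of bay3 in the frame of foot below 0 m)) and value of joint drawer below 0.004 m), for 0.2 s.
At the end, for the whole second after the job is handed in: The drawer is within 4 mm of fully shut; the middle of the outer edge of the bay with the glue stick is within 12 mm (9 degrees) of the tidy's front line, on the front side; the deck is at rest and the glue stick stands upright in its bay (all of step 2 and velocity of joint deck between -0.05 and 0.05 rad/s and angle between glue_stick's own z axis and vertical below 0.2 rad); the robot touches nothing.
It fails at once if the tidy is turned (a bay mouth moved over 35 mm) while the drawer is still out (value of joint drawer above 0.008 m and distance of bay0 from where it was at the start of the episode above 0.035 m).
It fails at once if the tidy is turned by its drawer instead of its rim (contact force between the fingers and drawer above 0.5 N and distance of bay0 from where it was at the start of the episode above 0.05 m and (velocity of joint deck above 0.3 rad/s or velocity of joint deck below -0.3 rad/s)).
It fails at once if the tower is pushed or pressed (contact force between any of the fingers, the arm and tower above 1.5 N).
It fails at once if a thing in the bays is touched, lifted or toppled (contact force between any of the fingers, the arm and glue_stick above 0.5 N or contact force between any of the fingers, the arm and battery_1 above 0.5 N or contact force between any of the fingers, the arm and candle_1 above 0.5 N or contact force between any of the fingers, the arm and sharpener above 0.5 N or z of any of glue_stick, battery_1, candle_1, sharpener in the frame of bay0 above 0.025 m or angle between glue_stick's own z axis and vertical above 0.5 rad).
It fails at once if a thing around the tidy is moved over 30 mm (distance of any of mug_2, tin_1, pen_1, trinket_box, pen_pot_1 from where it was at the start of the episode above 0.03 m).
It also fails if it takes over 72 s, if anything falls off the work surface, if the arm or the gripper's body presses on something with over 40 N, if the wrist force passes 120 N, or if a joint passes its speed limit or range.

## Working session

There is one attempt and no reset: what is moved stays moved. The work goes in short steps, Python scripts to look and compute and a tool call to move; the robot and the scene stay as the last step left them, time stands still between calls to the robot, and variables do not carry over. Pictures are saved under pics/ and viewed, at most 10 in all, crops included, and the job is handed in when it is done.

Besides the shell and the picture viewer there is one more tool, called after ">>>" as name([rows], argument=value, ...), one row to a line, values as JSON. move_arm: Moves the arm, as the interface text tells. Its arguments: {"type":"object","properties":{"rows":{"type":"array","items":{"type":"array","items":{"type":"number"}}}},"required":["rows"]}

```bash
mkdir -p pics; python3 - <<'E'
from plant import manip
import cv2,pickle
d={}
for n in ("scene","top"):
    f=manip.grab_frame(n); d[n]=f; cv2.imwrite(f"pics/{n}0.png",f["img"]); print(n,f["mtx"].round(1).tolist(),(-f["R"].T@f["t"]).round(3),f["R"].round(2).tolist())
pickle.dump(d,open("f0.pkl","wb"))
s=manip.state(); print(s["tool_pos"],s["tool_rot"],s["gripper_width"],manip.tip_reach,s["time"])
E
```

```text
scene [[380.4, 0.0, 278.5], [0.0, 380.4, 211.3], [0.0, 0.0, 1.0]] [ 0.145 -0.938  0.588] [[0.87, -0.49, -0.02], [-0.28, -0.46, -0.84], [0.41, 0.74, -0.54]]
top [[510.7, 0.0, 281.2], [0.0, 510.7, 211.5], [0.0, 0.0, 1.0]] [ 0.466 -0.246  1.351] [[-0.02, -1.0, -0.01], [-1.0, 0.02, -0.05], [0.05, 0.01, -1.0]]
[0.16636456 0.60191895 0.24918723] [-2.33006146e-04  1.34452989e-01  9.90919552e-01 -8.84110047e-04] 1.0042555275413831 0.019 0.1
```

View pics/top0.png

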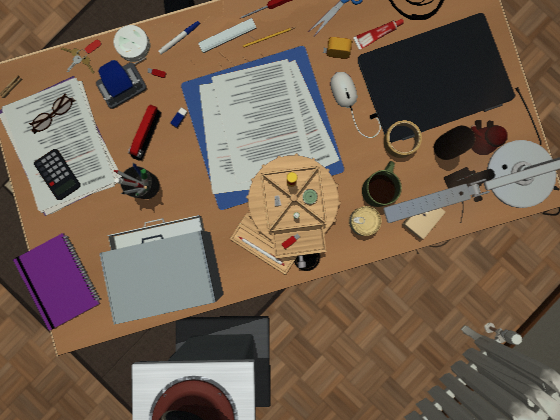

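View pics/scene0.png

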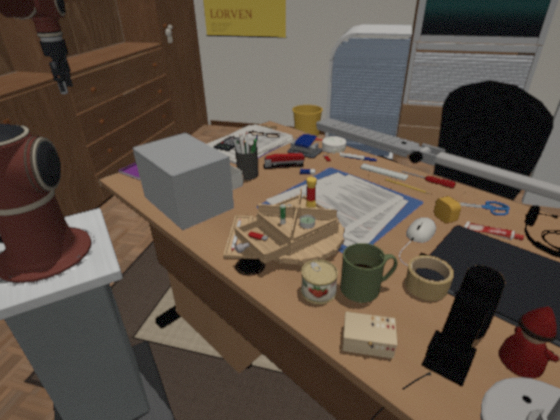

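The top view shows the tidy's deck at about (294,197), the open drawer pointing down towards about (300,258), and the trough at the lower left, about (263,245). The tin is at (365,221). I'll enlarge the tidy.

```bash
python3 - <<'E'
import cv2,pickle
d=pickle.load(open("f0.pkl","rb"))
c=d["top"]["img"][140:290,220:420]; cv2.imwrite("pics/c1.png",cv2.resize(c,(800,600),interpolation=cv2.INTER_CUBIC))
c=d["scene"]["img"][165:315,215:415]; cv2.imwrite("pics/c2.png",cv2.resize(c,(800,600),interpolation=cv2.INTER_CUBIC))
E
```

```text
(no output)
```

View pics/c1.png

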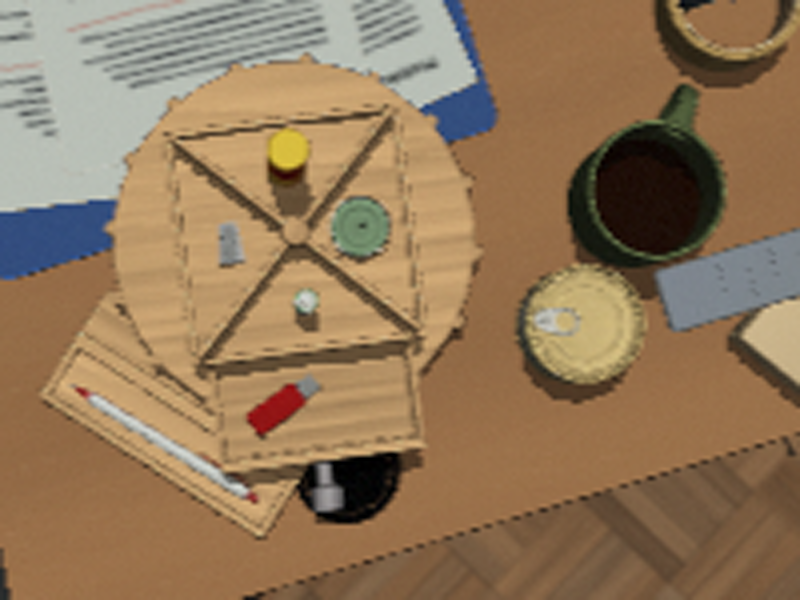

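View pics/c2.png

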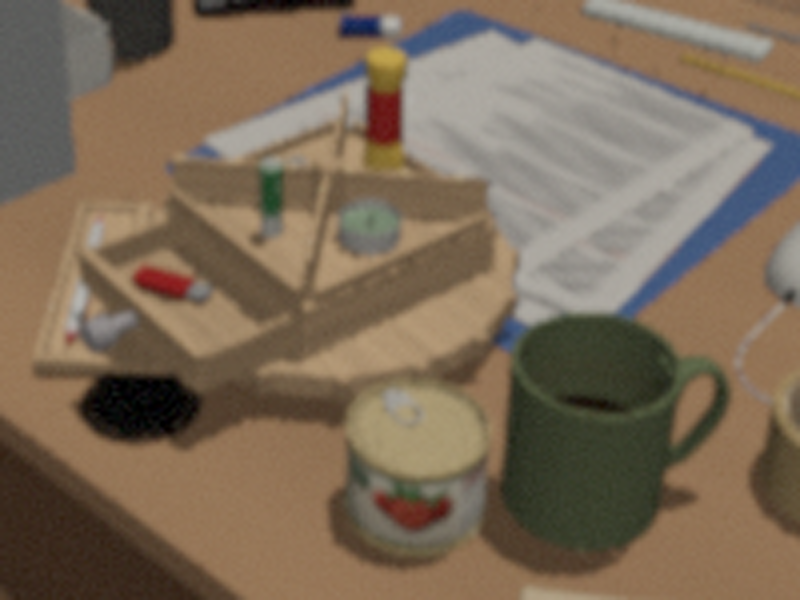

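The glue stick (yellow cap, crop (288,148)) stands in the far bay, opposite the open drawer, so it is in bay 2. The knob is at crop (327,508) in the top view and (97,330) in the scene view. The trough's outer corners are at crop (42,395) and (263,537). Next I'll triangulate these.

```bash
cat > h.py <<'E'
import numpy as np,cv2
def P(f): return f["mtx"]@np.c_[f["R"],f["t"]]
def plane(f,px,z):
    r=f["R"].T@np.linalg.solve(f["mtx"],[*px,1.]); c=-f["R"].T@f["t"]; return c+r*(z-c[2])/r[2]
def tri(a,pa,b,pb):
    X=cv2.triangulatePoints(P(a),P(b),np.array(pa,float).reshape(2,1),np.array(pb,float).reshape(2,1)); return (X[:3]/X[3]).ravel()
def proj(f,X):
    p=P(f)@[*X,1]; return p[:2]/p[2]
E
python3 - <<'E'
import pickle,numpy as np,cv2
from h import *
np.set_printoptions(precision=4,suppress=True)
d=pickle.load(open("f0.pkl","rb")); T,S=d["top"],d["scene"]
ct=lambda x,y:(220+x/4,140+y/4); cs=lambda x,y:(215+x/4,165+y/4)
print("glue top",tri(T,ct(288,150),S,cs(386,58)))
print("knob",tri(T,ct(327,508),S,cs(92,330)))
print("tower mid",tri(T,ct(296,232),S,cs(325,178)))
tc=[plane(T,ct(*p),.099) for p in [(173,143),(390,110),(418,333),(203,365)]]
ax=np.mean(tc,0); print("tower corners",np.array(tc),"axis",ax, plane(T,ct(296,232),.099), [np.hypot(*(t-ax)[:2]) for t in tc])
u=(tc[2]+tc[3]-tc[0]-tc[1])[:2]; print("drawer dir deg",np.degrees(np.arctan2(u[1],u[0])))
a,b=plane(T,ct(42,395),.013),plane(T,ct(263,537),.013); m=(a+b)/2; v=m[:2]-ax[:2]
print("trough",a,b,np.hypot(*(a-b)[:2]),"dist",np.hypot(*v),"front deg",np.degrees(np.arctan2(v[1],v[0])), "normal",np.degrees(np.arctan2(*(b-a)[:2]*[1,-1])) )
print("knob top@.049",plane(T,ct(327,510),.049))
print("drawer front",plane(T,ct(222,470),.063),plane(T,ct(424,445),.063))
print("tin",plane(T,ct(583,324),.058),"mug",plane(T,ct(648,192),.096))
# deck disk: mask edges points
for p in [(305,60),(110,230),(480,250),(128,160),(465,180)]:
    q=plane(T,ct(*p),.03); print(p,q, np.hypot(*(q-ax)[:2]),np.degrees(np.arctan2(*(q-ax)[1::-1])))
E
```

```text
glue top [ 0.6106 -0.2673  0.1571]
knob [ 0.396  -0.2891  0.0505]
tower mid [ 0.567  -0.2719  0.0884]
tower corners [[ 0.6237 -0.1977  0.099 ]
 [ 0.6411 -0.3318  0.099 ]
 [ 0.5033 -0.3454  0.099 ]
 [ 0.4866 -0.2133  0.099 ]] axis [ 0.5637 -0.2721  0.099 ] [ 0.567  -0.2722  0.099 ] [np.float64(0.09555958590470295), np.float64(0.0977883282582914), np.float64(0.09499460955389959), np.float64(0.09688241823453538)]
drawer dir deg -173.91681677315785
trough [ 0.4707 -0.1053  0.013 ] [ 0.3752 -0.2479  0.013 ] 0.17152903625297813 dist 0.17003771665586553 front deg 145.84491299745872 normal -33.82205511486966
knob top@.049 [ 0.3938 -0.2888  0.049 ]
drawer front [ 0.421 -0.223  0.063] [ 0.434  -0.3502  0.063 ]
tin [ 0.5079 -0.4531  0.058 ] mug [ 0.5871 -0.4895  0.096 ]
(305, 60) [ 0.6847 -0.282   0.03  ] 0.12147805721932353 -4.706714198535651
(110, 230) [ 0.5765 -0.153   0.03  ] 0.11974794594140191 83.82801156127535
(480, 250) [ 0.5582 -0.3924  0.03  ] 0.12047410489076951 -92.58833924973086
(128, 160) [ 0.6219 -0.1655  0.03  ] 0.12140443804196632 61.33799083979973
(465, 180) [ 0.604 -0.384  0.03 ] 0.11893193249615425 -70.20125587388762
```

Bay 2 is at about 6°, the front at about 146° and the drawer at about 186°, with the knob 0.17 m out. So the plan is to shut the drawer, then turn the deck +140° counter-clockwise. First I'll check the heights of obstacles along the way.

```bash
python3 - <<'E'
import pickle,numpy as np
from h import *
np.set_printoptions(precision=3,suppress=True)
d=pickle.load(open("f0.pkl","rb")); T,S=d["top"],d["scene"]
print("box corner",tri(T,(110,322),S,(136,152)),tri(T,(212,232),S,(193,137)),tri(T,(215,300),S,(230,170)),tri(T,(215,300),S,(178,179)))
print("disc",tri(T,(220+348/4,140+487/4),S,(215+140/4,165+405/4)))
E
```

```text
box corner [0.283 0.167 0.142] [ 0.453 -0.081  0.245] [ 0.376 -0.108  0.187] [ 0.331 -0.082  0.152]
disc [ 0.409 -0.306  0.001]
```

>>> move_arm([
  [0, 0, -4.1, 0, 0, -7.13, -1],
  [0, 0, -4.1, 0, 0, -7.13, -1],
  [0, 0, -4.1, 0, 0, -7.13, -1],
  [0, 0, -4.1, 0, 0, 0, -1],
  [-1.81, -3.68, 0, 0, 0, 0, -1],
  [-1.81, -3.68, 0, 0, 0, 0, -1],
  [-1.81, -3.68, 0, 0, 0, 0, -1],
  [-1.81, -3.68, 0, 0, 0, 0, -1],
  [-1.81, -3.68, 0, 0, 0, 0, -1],
  [-1.81, -3.68, 0, 0, 0, 0, -1],
  [-1.81, -3.68, 0, 0, 0, 0, -1],
  [-1.81, -3.68, 0, 0, 0, 0, -1],
  [-1.81, -3.68, 0, 0, 0, 0, -1],
  [-1.81, -3.68, 0, 0, 0, 0, -1],
  [-1.81, -3.68, 0, 0, 0, 0, -1],
  [-1.81, -3.68, 0, 0, 0, 0, -1],
  [-1.81, -3.68, 0, 0, 0, 0, -1],
  [0, 0, 0, 0, 0, 0, -1],
])

```text
time: 1.6
tool_pos: [0.4524, 0.1455, 0.413]
tool_rot: [-0.001, -0.047, 0.999, -0.001]
contact_force: [0.6, 0.4, -0.5]
gripper_width: -0.001
grasp_force: 0.0
```

>>> move_arm([
  [1.26, -3.6, 0, 0, 0, 0, -1],
  [1.26, -3.6, 0, 0, 0, 0, -1],
  [1.26, -3.6, 0, 0, 0, 0, -1],
  [1.26, -3.6, 0, 0, 0, 0, -1],
  [1.26, -3.6, 0, 0, 0, 0, -1],
  [1.26, -3.6, 0, 0, 0, 0, -1],
  [1.26, -3.6, 0, 0, 0, 0, -1],
  [1.26, -3.6, 0, 0, 0, 0, -1],
  [1.26, -3.6, 0, 0, 0, 0, -1],
  [1.26, -3.6, 0, 0, 0, 0, -1],
  [1.26, -3.6, 0, 0, 0, 0, -1],
  [1.26, -3.6, 0, 0, 0, 0, -1],
  [0, 0, 4, 0, 0, 0, -1],
  [0, 0, 4, 0, 0, 0, -1],
  [0, 0, 4, 0, 0, 0, -1],
  [0, 0, 4, 0, 0, 0, -1],
  [0, 0, 4, 0, 0, 0, -1],
  [0, 0, 4, 0, 0, 0, -1],
  [0, 0, 0, 0, 0, 0, -1],
])

```text
time: 3.18
tool_pos: [0.3404, -0.2892, 0.1643]
tool_rot: [-0.005, -0.052, 0.999, 0.007]
contact_force: [-1.2, 1.4, -1.7]
gripper_width: -0.001
grasp_force: 0.0
```

>>> move_arm([
  [0, 0, 4, 0, 0, 0, -1],
  [0, 0, 3, 0, 0, 0, -1],
  [0, 0, 2, 0, 0, 0, -1],
  [0, 0, 2, 0, 0, 0, -1],
  [0, 0, 0, 0, 0, 0, -1],
  [0, 0, 0, 0, 0, 0, -1],
])

```text
time: 3.68
tool_pos: [0.3447, -0.2946, 0.0653]
tool_rot: [-0.0, -0.052, 0.999, 0.0]
contact_force: [-0.1, -0.7, 0.3]
gripper_width: 0.002
grasp_force: 0.0
```

>>> move_arm([
  [-1, 0, 0.4, 0, 0, 0, -1],
  [-1, 0, 0, 0, 0, 0, -1],
  [-1, 0, 0, 0, 0, 0, -1],
  [-0.7, 0, 0, 0, 0, 0, -1],
  [-0.7, 0, 0, 0, 0, 0, -1],
  [-0.7, 0, 0, 0, 0, 0, -1],
  [-0.7, 0, 0, 0, 0, 0, -1],
  [-0.7, 0, 0, 0, 0, 0, -1],
  [-0.7, 0, 0, 0, 0, 0, -1],
  [-0.7, 0, 0, 0, 0, 0, -1],
  [-0.7, 0, 0, 0, 0, 0, -1],
  [-0.7, 0, 0, 0, 0, 0, -1],
])

```text
time: 4.68
tool_pos: [0.4374, -0.2847, 0.0602]
tool_rot: [-0.0, -0.052, 0.999, 0.0]
contact_force: [-1.9, 0.9, 0.8]
gripper_width: -0.002
grasp_force: 0.7
```

```bash
python3 - <<'E'
from plant import manip
import cv2,numpy as np
a=manip.grab_frame("top")["img"][140:290,220:420]; b=manip.grab_frame("scene")["img"][165:315,215:415]
cv2.imwrite("pics/p2.png",cv2.resize(np.hstack([a,b]),(800,300),interpolation=cv2.INTER_CUBIC))
s=manip.state();print(s["tool_pos"],s["contact_force"])
E
```

```text
[ 0.43789369 -0.2847273   0.0603385 ] [0.41580763 0.01787408 0.181678  ]
```

View pics/p2.png

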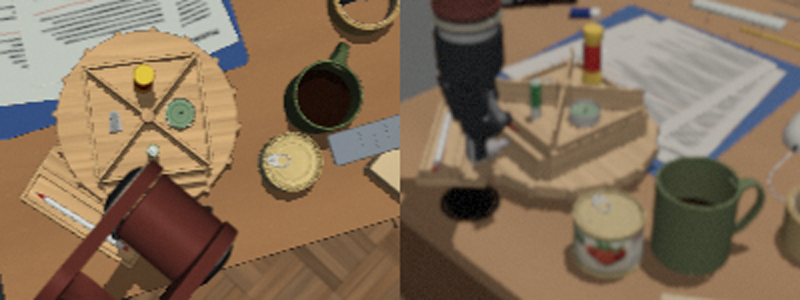

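The drawer is nearly shut and the deck hasn't turned. I'll go on slowly until the force rises.

>>> move_arm([
  [-0.3, 0, 0, 0, 0, 0, -1],
  [-0.3, 0, 0, 0, 0, 0, -1],
  [-0.2, 0, 0, 0, 0, 0, -1],
  [-0.1, 0, 0, 0, 0, 0, -1],
  [0, 0, 0, 0, 0, 0, -1],
])

```text
time: 5.2
tool_pos: [0.4458, -0.2838, 0.0602]
tool_rot: [0.0, -0.052, 0.999, 0.0]
contact_force: [-0.6, 0.0, -0.5]
gripper_width: -0.003
grasp_force: 0.2
```

>>> move_arm([
  [-0.2, 0, 0, 0, 0, 0, -1],
  [-0.1, 0, 0, 0, 0, 0, -1],
  [0, 0, 0, 0, 0, 0, -1],
])

```text
time: 5.45
tool_pos: [0.4488, -0.2835, 0.0602]
tool_rot: [0.0, -0.052, 0.999, 0.0]
contact_force: [-0.9, 0.0, 0.7]
gripper_width: 0.001
grasp_force: 0.3
```

>>> move_arm([
  [-0.2, 0, 0, 0, 0, 0, -1],
  [-0.1, 0, 0, 0, 0, 0, -1],
  [0, 0, 0, 0, 0, 0, -1],
])

```text
time: 5.7
tool_pos: [0.4511, -0.2833, 0.0602]
tool_rot: [-0.001, -0.052, 0.999, 0.0]
contact_force: [-5.1, -0.1, 2.1]
gripper_width: -0.004
grasp_force: 2.5
```

>>> move_arm([
  [-0.2, 0, 0, 0, 0, 0, -1],
  [0, 0, 0, 0, 0, 0, -1],
  [0, 0, 0, 0, 0, 0, -1],
])

```text
time: 5.95
tool_pos: [0.4512, -0.2833, 0.0602]
tool_rot: [-0.004, -0.052, 0.999, 0.0]
contact_force: [-12.5, -0.5, 6.6]
gripper_width: -0.001
grasp_force: 6.4
```

The drawer is shut: the force rises against the stop, and the knob end is where a radius of 106 mm puts it. Next I'll back off, rise, turn, and part-open the jaws.

>>> move_arm([
  [3, 0, 0, 0, 0, 0, -1],
  [4, 0, 0, 0, 0, 0, -1],
  [0, 0, -4, 0, 0, 0, -1],
  [0, 0, -4, 0, 0, 0, -1],
  [0, 0, -4, 0, 0, 0, -1],
  [0, 0, -4, 0, 0, 0, -1],
  [0, 0, -4, 0, 0, 0, -1],
  [0, 0, -4, 0, 0, 0, -1],
  [0, 0, 0, 0, 0, 6.9, 0.4],
  [0, 0, 0, 0, 0, 6.9, 0.4],
  [0, 0, 0, 0, 0, 6.9, 0.4],
  [0, 0, 0, 0, 0, 6.9, 0.4],
  [0, 0, 0, 0, 0, 6.9, 0.4],
  [0, 0, 0, 0, 0, 6.9, 0.4],
  [0, 0, 0, 0, 0, 6.9, 0.4],
  [0, 0, 0, 0, 0, 6.9, 0.4],
  [0, 0, 0, 0, 0, 6.9, 0.4],
  [0, 0, 0, 0, 0, 6.9, 0.4],
  [0, 0, 0, 0, 0, 6.9, 0.4],
  [0, 0, 0, 0, 0, 0, 0.4],
])

```text
time: 7.62
tool_pos: [0.3846, -0.2904, 0.3007]
tool_rot: [0.001, 0.574, 0.819, 0.0]
contact_force: [1.1, 0.6, -0.1]
gripper_width: 0.696
grasp_force: 0.0
```

```bash
cat >> h.py <<'E'
def info(tgt=None):
    from plant import manip
    from scipy.spatial.transform import Rotation as R
    s=manip.state(); q=s["tool_rot"]; M=R.from_quat([q[1],q[2],q[3],q[0]]).as_matrix()
    p=np.array(s["tool_pos"]); r=p[:2]-AX
    print("pos",p.round(4),"r %.4f th %.1f"%(np.hypot(*r),np.degrees(np.arctan2(r[1],r[0]))),"yaw_y %.1f"%np.degrees(np.arctan2(M[1,1],M[0,1])),"w %.2f"%s["gripper_width"],"F",np.round(s["contact_force"],1))
    if tgt is not None: print("tool shift cm",(M.T@(np.array(tgt)-p)*100).round(2))
AX=np.array([.567,-.272])
E
python3 -c "
from h import *
info((.749,-.206,.28))
from plant import manip
a=manip.grab_frame('top')['img'];cv2.imwrite('pics/p3.png',a)
import pickle;pickle.dump(manip.grab_frame('scene'),open('s3.pkl','wb'))
print(manip.state()['joint_pos'])"
```

```text
pos [ 0.3846 -0.2904  0.3007] r 0.1834 th -174.2 yaw_y 19.9 w 0.70 F [ 1.1  0.6 -0.1]
tool shift cm [-4.48 37.14  2.13]
[-8.01824303e-01 -3.25405633e-01  1.87201976e+00  3.84757630e-04
  1.59383509e+00 -1.15460757e+00]
```

>>> move_arm([
  [-0.45, 3.7, 0, 0, 0, 0, 0.4],
  [-0.45, 3.7, 0, 0, 0, 0, 0.4],
  [-0.45, 3.7, 0, 0, 0, 0, 0.4],
  [-0.45, 3.7, 0, 0, 0, 0, 0.4],
  [-0.45, 3.7, 0, 0, 0, 0, 0.4],
  [-0.45, 3.7, 0, 0, 0, 0, 0.4],
  [-0.45, 3.7, 0, 0, 0, 0, 0.4],
  [-0.45, 3.7, 0, 0, 0, 0, 0.4],
  [-0.45, 3.7, 0, 0, 0, 0, 0.4],
  [-0.45, 3.7, 0, 0, 0, 0, 0.4],
  [0, 0, 0, 0, 0, 0, 0.4],
  [0, 0, 4, 0, 0, 0, 0.4],
  [0, 0, 4, 0, 0, 0, 0.4],
  [0, 0, 4, 0, 0, 0, 0.4],
  [0, 0, 4, 0, 0, 0, 0.4],
  [0, 0, 4, 0, 0, 0, 0.4],
  [0, 0, 3, 0, 0, 0, 0.4],
  [0, 0, 2, 0, 0, 0, 0.4],
  [0, 0, 0, 0, 0, 0, 0.4],
])

```text
time: 9.3
tool_pos: [0.7429, -0.2044, 0.0424]
tool_rot: [-0.006, 0.573, 0.82, -0.001]
contact_force: [-1.0, 0.6, -0.7]
gripper_width: 0.698
grasp_force: 0.0
```

```bash
python3 -c "
from h import *
info((.721,-.216,.034))
from plant import manip
a=manip.grab_frame('top')['img'][110:290,200:440]; b=manip.grab_frame('scene')['img'][135:315,215:455]
cv2.imwrite('pics/p4.png',cv2.resize(np.hstack([a,b]),(800,300),interpolation=cv2.INTER_CUBIC))"
```

```text
pos [ 0.7429 -0.2044  0.0424] r 0.1884 th 21.0 yaw_y 20.1 w 0.70 F [-1.   0.6 -0.7]
tool shift cm [-0.35 -2.45  0.86]
```

View pics/p4.png

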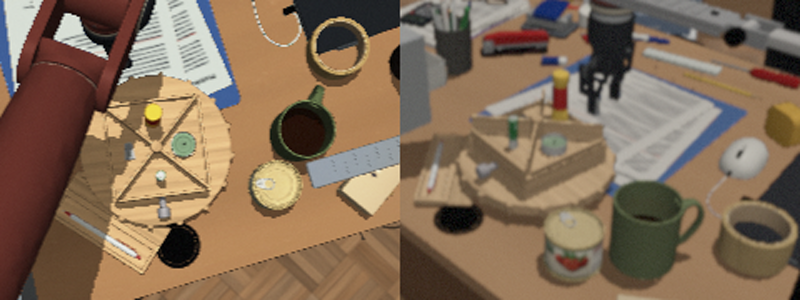

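The drawer is shut, the knob is over the deck, and the fingers are behind the tidy and clear of it. I'll go down and in to the rim.

>>> move_arm([
  [-0.3, 0, 0.8, 0, 0, 0, 0.4],
  [0, -1, 0, 0, 0, 0, 0.4],
  [0, -0.7, 0, 0, 0, 0, 0.4],
  [0, -0.5, 0, 0, 0, 0, 0.4],
  [0, -0.2, 0, 0, 0, 0, 0.4],
  [0, 0, 0, 0, 0, 0, 0.4],
])

```text
time: 9.9
tool_pos: [0.7253, -0.2174, 0.0432]
tool_rot: [0.0, 0.574, 0.819, 0.0]
contact_force: [0.2, 1.0, -0.4]
gripper_width: 0.697
grasp_force: 0.0
```

```bash
python3 -c "
from h import *
info()"
```

```text
pos [ 0.7253 -0.2174  0.0432] r 0.1674 th 19.0 yaw_y 20.0 w 0.70 F [ 0.2  1.  -0.4]
```

>>> move_arm([
  [0, 0, 0.5, 0, 0, 0, 0.4],
  [0, 0, 0.4, 0, 0, 0, 0.4],
  [0, -0.3, 0, 0, 0, 0, 0.4],
  [0, 0, 0, 0, 0, 0, 0.4],
  [0, 0, 0, 0, 0, 0, 0.4],
])

```text
time: 10.32
tool_pos: [0.724, -0.2171, 0.0327]
tool_rot: [0.001, 0.573, 0.819, 0.001]
contact_force: [5.4, 2.4, -4.3]
gripper_width: 0.703
grasp_force: 2.7
```

```bash
python3 -c "
from h import *
info()"
```

```text
pos [ 0.724  -0.2171  0.0327] r 0.1663 th 19.3 yaw_y 20.0 w 0.70 F [ 5.4  2.4 -4.3]
```

It touches at r = 0.166, probably on a rib. Now the first arc stroke counter-clockwise.

>>> move_arm([
  [0.86, -0.022, 0, 0, 0, -3, 0.4],
  [0.86, -0.022, 0, 0, 0, -3, 0.4],
  [0.86, -0.022, 0, 0, 0, -3, 0.4],
  [0.86, -0.022, 0, 0, 0, -3, 0.4],
  [0.86, -0.022, 0, 0, 0, -3, 0.4],
  [0.86, -0.022, 0, 0, 0, -3, 0.4],
  [0.86, -0.022, 0, 0, 0, -3, 0.4],
  [0.86, -0.022, 0, 0, 0, -3, 0.4],
  [0.86, -0.022, 0, 0, 0, -3, 0.4],
  [0.86, -0.022, 0, 0, 0, -3, 0.4],
])

```text
time: 11.15
tool_pos: [0.6751, -0.1458, 0.0328]
tool_rot: [0.001, 0.34, 0.94, 0.002]
contact_force: [5.9, 6.2, -4.0]
gripper_width: 0.696
grasp_force: 3.9
```

```bash
python3 -c "
from h import *
info()
from plant import manip
f=manip.grab_frame('top');a=f['img'][110:290,200:440]; b=manip.grab_frame('scene')['img'][135:315,215:455]
cv2.imwrite('pics/p5.png',cv2.resize(np.hstack([a,b]),(800,300),interpolation=cv2.INTER_CUBIC))"
```

```text
pos [ 0.6751 -0.1458  0.0328] r 0.1662 th 49.4 yaw_y 50.2 w 0.70 F [ 5.9  6.2 -4. ]
```

View pics/p5.png

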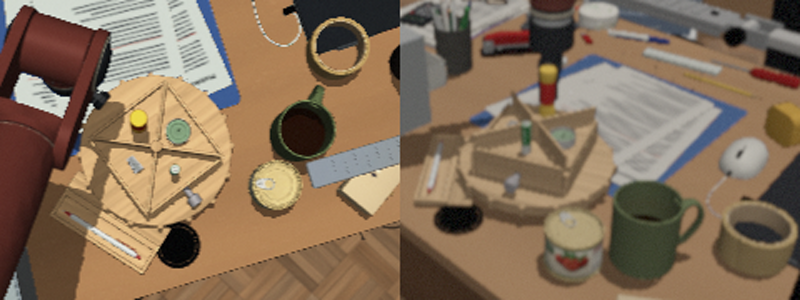

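The deck turned about 30° with the finger and nothing else moved. I'll continue to about 95°.

>>> move_arm([
  [0.86, -0.022, 0, 0, 0, -3, 0.4],
  [0.86, -0.022, 0, 0, 0, -3, 0.4],
  [0.86, -0.022, 0, 0, 0, -3, 0.4],
  [0.86, -0.022, 0, 0, 0, -3, 0.4],
  [0.86, -0.022, 0, 0, 0, -3, 0.4],
  [0.86, -0.022, 0, 0, 0, -3, 0.4],
  [0.86, -0.022, 0, 0, 0, -3, 0.4],
  [0.86, -0.022, 0, 0, 0, -3, 0.4],
  [0.86, -0.022, 0, 0, 0, -3, 0.4],
  [0.86, -0.022, 0, 0, 0, -3, 0.4],
  [0.86, -0.022, 0, 0, 0, -3, 0.4],
  [0.86, -0.022, 0, 0, 0, -3, 0.4],
  [0.86, -0.022, 0, 0, 0, -3, 0.4],
  [0.86, -0.022, 0, 0, 0, -3, 0.4],
  [0.86, -0.022, 0, 0, 0, -3, 0.4],
  [0, 0, 0, 0, 0, 0, 0.4],
])

```text
time: 12.58
tool_pos: [0.552, -0.1068, 0.0325]
tool_rot: [-0.002, -0.045, 0.999, 0.004]
contact_force: [-1.5, 12.3, 3.5]
gripper_width: 0.7
grasp_force: 6.3
```

```bash
python3 -c "
from h import *
info()"
```

```text
pos [ 0.552  -0.1068  0.0325] r 0.1659 th 95.2 yaw_y 95.1 w 0.70 F [-1.5 12.3  3.5]
```

>>> move_arm([
  [0, 1.5, 0, 0, 0, 0, 0.4],
  [0, 1.5, 0, 0, 0, 0, 0.4],
  [-2.04, -0.107, 0, 0, 0, 6, 0.4],
  [-2.04, -0.107, 0, 0, 0, 6, 0.4],
  [-2.04, -0.107, 0, 0, 0, 6, 0.4],
  [-2.04, -0.107, 0, 0, 0, 6, 0.4],
  [-2.04, -0.107, 0, 0, 0, 6, 0.4],
  [-2.04, -0.107, 0, 0, 0, 6, 0.4],
  [-2.04, -0.107, 0, 0, 0, 6, 0.4],
  [-2.04, -0.107, 0, 0, 0, 6, 0.4],
  [-2.04, -0.107, 0, 0, 0, 6, 0.4],
  [-2.04, -0.107, 0, 0, 0, 6, 0.4],
  [-2.04, -0.107, 0, 0, 0, 6, 0.4],
  [0, 0, 0, 0, 0, 0, 0.4],
  [0, 0, 0, 0, 0, 0, 0.4],
])

```text
time: 13.83
tool_pos: [0.7394, -0.1806, 0.0329]
tool_rot: [-0.0, 0.507, 0.862, -0.0]
contact_force: [0.5, 0.4, 0.3]
gripper_width: 0.699
grasp_force: 0.0
```

```bash
python3 -c "
from h import *
info()
from plant import manip
f=manip.grab_frame('top');import pickle;pickle.dump(f,open('f6.pkl','wb'));a=f['img'][110:290,200:440]
cv2.imwrite('pics/p6.png',cv2.resize(a,(800,600),interpolation=cv2.INTER_CUBIC))"
```

```text
pos [ 0.7394 -0.1806  0.0329] r 0.1952 th 27.9 yaw_y 29.1 w 0.70 F [0.5 0.4 0.3]
```

View pics/p6.png

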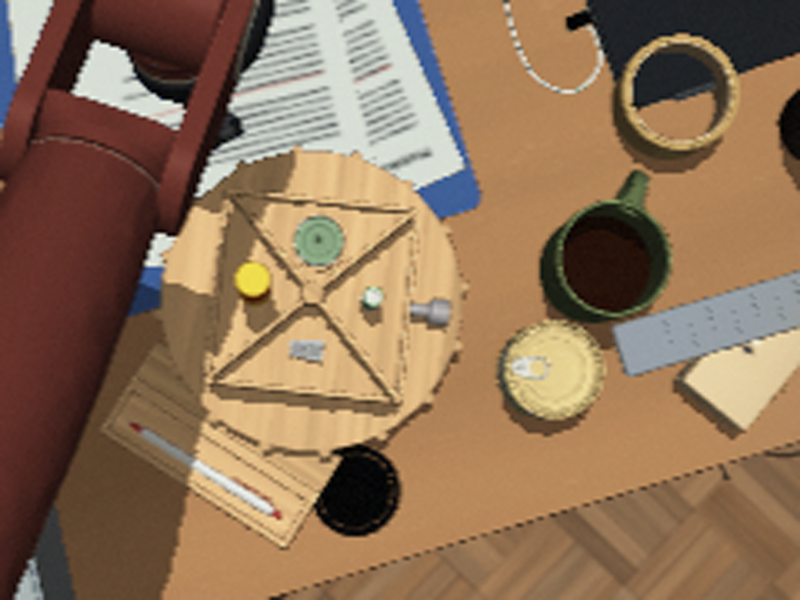

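Glue (253,280), tower centre (313,293), knob (447,313) and corners (233,197), (413,213), (395,400), (213,383). From these I can work out the current angle.

```bash
python3 -c "
from h import *
import pickle
T=pickle.load(open('f6.pkl','rb')); c=lambda x,y:(200+x*.3,110+y*.3)
t=np.array([plane(T,c(*p),.099) for p in [(233,197),(413,213),(395,400),(213,383)]]);ax=t.mean(0)
u=(t[0]+t[3]-t[1]-t[2]);print(ax,np.degrees(np.arctan2(u[1],u[0])))
k=plane(T,c(447,313),.049);print(k,np.hypot(*(k[:2]-AX)),np.degrees(np.arctan2(*(k[:2]-AX)[::-1]))+180)
a,b=plane(T,c(104,430),.013),plane(T,c(287,548),.013);print(a,b,np.degrees(np.arctan2(*(b-a)[:2]*[1,-1]))+180)
"
```

```text
[ 0.5635747  -0.27218635  0.099     ] 83.50444483963179
[ 0.55365729 -0.37516837  0.049     ] 0.10402759605263065 82.63087421628799
[ 0.47000535 -0.10717107  0.013     ] [ 0.37481459 -0.24875333  0.013     ] 146.08566250245207
```

Bay 2 is at 83°, so 63° remain. That is one more stroke.

>>> move_arm([
  [0, -1.5, 0, 0, 0, 0, 0.4],
  [0, -1, 0, 0, 0, 0, 0.4],
  [0, -0.55, 0, 0, 0, 0, 0.4],
  [0, 0, 0, 0, 0, 0, 0.4],
  [0.86, -0.022, 0, 0, 0, -3, 0.4],
  [0.86, -0.022, 0, 0, 0, -3, 0.4],
  [0.86, -0.022, 0, 0, 0, -3, 0.4],
  [0.86, -0.022, 0, 0, 0, -3, 0.4],
  [0.86, -0.022, 0, 0, 0, -3, 0.4],
  [0.86, -0.022, 0, 0, 0, -3, 0.4],
  [0.86, -0.022, 0, 0, 0, -3, 0.4],
  [0.86, -0.022, 0, 0, 0, -3, 0.4],
  [0.86, -0.022, 0, 0, 0, -3, 0.4],
  [0.86, -0.022, 0, 0, 0, -3, 0.4],
  [0.86, -0.022, 0, 0, 0, -3, 0.4],
  [0.86, -0.022, 0, 0, 0, -3, 0.4],
  [0.86, -0.022, 0, 0, 0, -3, 0.4],
  [0.86, -0.022, 0, 0, 0, -3, 0.4],
  [0.86, -0.022, 0, 0, 0, -3, 0.4],
  [0, 0, 0, 0, 0, 0, 0.4],
])

```text
time: 15.55
tool_pos: [0.613, -0.1126, 0.0331]
tool_rot: [-0.0, 0.138, 0.99, 0.003]
contact_force: [3.0, 10.4, 0.1]
gripper_width: 0.701
grasp_force: 5.3
```

```bash
python3 -c "
from h import *
info()
from plant import manip
f=manip.grab_frame('top');import pickle;pickle.dump(f,open('f7.pkl','wb'));a=f['img'][110:290,200:440]
cv2.imwrite('pics/p7.png',cv2.resize(a,(800,600),interpolation=cv2.INTER_CUBIC))"
```

```text
pos [ 0.613  -0.1126  0.0331] r 0.1659 th 73.9 yaw_y 74.2 w 0.70 F [ 3.  10.4  0.1]
```

View pics/p7.png

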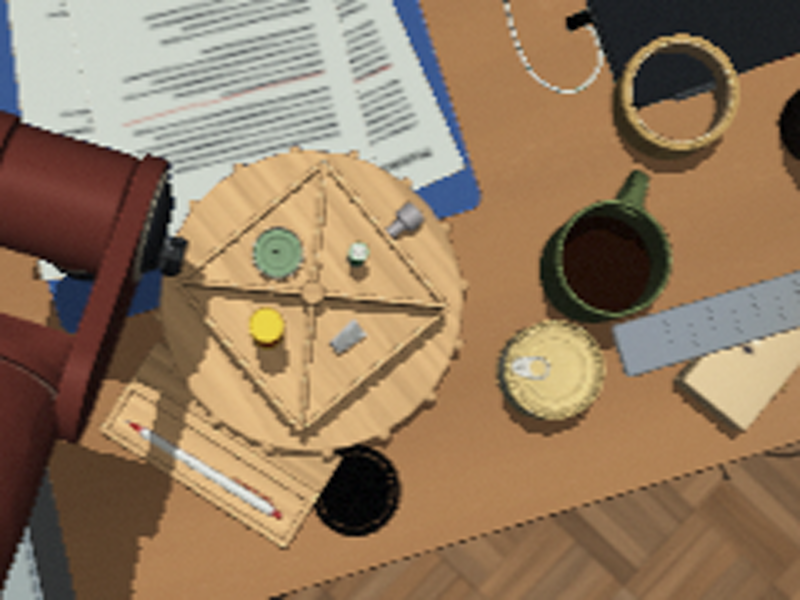

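The partition corners are at (325,163), (443,308), (303,430) and (186,283), with the knob's end at about (414,211).

```bash
python3 -c "
from h import *
import pickle
T=pickle.load(open('f7.pkl','rb')); c=lambda x,y:(200+x*.3,110+y*.3)
t=np.array([plane(T,c(*p),.099) for p in [(325,163),(443,308),(303,430),(186,283)]]);ax=t.mean(0)
u=(t[2]+t[3]-t[0]-t[1]);print(ax,np.degrees(np.arctan2(u[1],u[0])))
k=plane(T,c(414,211),.049);print(k,np.hypot(*(k[:2]-AX)),np.degrees(np.arctan2(*(k[:2]-AX)[::-1]))+180)
"
```

```text
[ 0.56523129 -0.27277252  0.099     ] 129.72710340095077
[ 0.6327494  -0.35198018  0.049     ] 0.10353652546028512 129.4226361200561
```

>>> move_arm([
  [0.86, -0.022, 0, 0, 0, -3, 0.4],
  [0.86, -0.022, 0, 0, 0, -3, 0.4],
  [0.86, -0.022, 0, 0, 0, -3, 0.4],
  [0.86, -0.022, 0, 0, 0, -3, 0.4],
  [0.86, -0.022, 0, 0, 0, -3, 0.4],
  [0.4, -0.005, 0, 0, 0, -1.4, 0.4],
  [0, 0, 0, 0, 0, 0, 0.4],
  [0, 0, 0, 0, 0, 0, 0.4],
  [0, 1, 0, 0, 0, 0, 0.4],
  [0, 2, 0, 0, 0, 0, 0.4],
  [0, 2, 0, 0, 0, 0, 0.4],
  [0, 0, -4, 0, 0, 0, 0.4],
  [0, 0, -4, 0, 0, 0, 0.4],
  [0, 0, -4, 0, 0, 0, 0.4],
  [0, 0, -4, 0, 0, 0, 0.4],
  [0, 0, -4, 0, 0, 0, 0.4],
  [0, 0, 0, 0, 0, 0, 0.4],
  [0, 0, 0, 0, 0, 0, 0.4],
])

```text
time: 17.1
tool_pos: [0.5688, -0.0604, 0.2376]
tool_rot: [0.004, -0.004, 1.0, -0.001]
contact_force: [-0.4, 0.9, 0.2]
gripper_width: 0.699
grasp_force: 0.0
```

```bash
python3 -c "
from h import *
info()
from plant import manip
f=manip.grab_frame('top');import pickle;pickle.dump(f,open('f8.pkl','wb'));a=f['img'][110:290,200:440]
cv2.imwrite('pics/p8.png',cv2.resize(a,(800,600),interpolation=cv2.INTER_CUBIC))"
```

```text
pos [ 0.5688 -0.0604  0.2376] r 0.2116 th 89.5 yaw_y 90.5 w 0.70 F [-0.4  0.9  0.2]
```

View pics/p8.png

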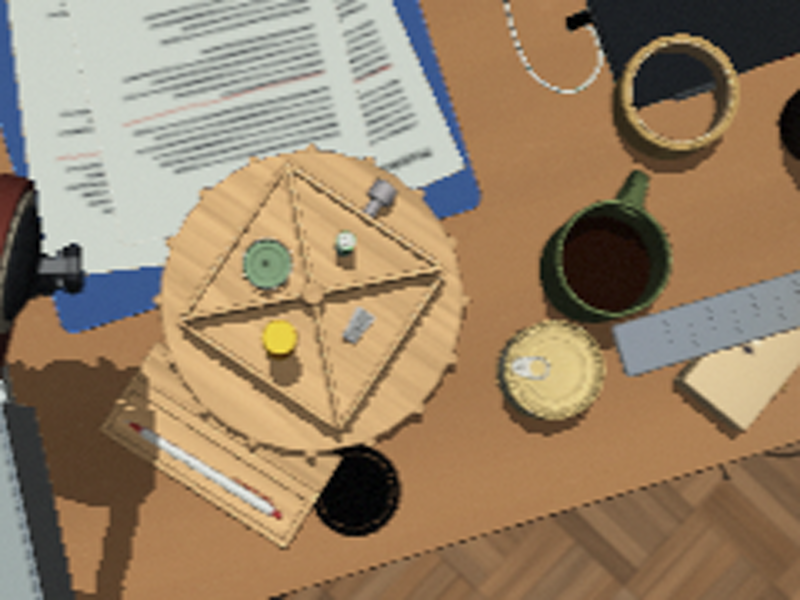

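The partition corners are now at (290,167), (440,268), (340,432) and (182,322), and the knob's end is at (383,184). The glue bay looks square to the trough. I'll check that against the ±9° limit and only hand in if it's within 4°.

```bash
python3 -c "
from h import *
import pickle
from plant import manip
T=pickle.load(open('f8.pkl','rb')); c=lambda x,y:(200+x*.3,110+y*.3)
t=np.array([plane(T,c(*p),.099) for p in [(290,167),(440,268),(340,432),(182,322)]])
u=(t[2]+t[3]-t[0]-t[1]);a=np.degrees(np.arctan2(u[1],u[0]))
k=plane(T,c(383,184),.049);r=np.hypot(*(k[:2]-AX));print(a,r,np.degrees(np.arctan2(*(k[:2]-AX)[::-1]))+180)
if abs(a-146)<4 and r<.108: print(manip.job_done())
"
```

```text
145.65693729523707 0.10398369852697346 146.95447288766687
the job is handed in; nothing more can be done
None
```

The job is handed in: the drawer is shut, the glue stick's bay faces the front to within about 1° by camera measurement, and the gripper is clear of the tidy; the judge returned no verdict.

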